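Post a record case through the flap of a deposit box

ROBOT

A 6-joint arm with a two-finger parallel gripper is mounted at the origin on the work surface. World frame = base frame: x ahead of the robot, y to its left, z up, the work surface at z = 0. Lengths are in m, angles in rad, forces in N, time in s.
With the tool pointing down it reaches from about 0.4 to 0.825 m from the base axis. Payload 7 kg.
Tool frame: the origin (TCP) lies midway between the tips of the shut fingers; the grasp point (between the pads) lies 19 mm behind it; z points along the fingers, x is the direction in which the jaws open and shut, and the axes are right-handed (so a half turn about z gives the same grasp; the last joint's range is limited). The gripper opens to 88 mm and grips with 3 to 60 N. Pads are 19 mm wide; open, the fingers measure 130 mm over their backs; the gripper's body (78 mm by 193 mm) begins 47 mm behind the grasp point.
Start: joints at [1.608, 0.359, 0.012, 0, -1.224, -0.288], TCP at [0.168, 0.654, 0.227] pointing down, gripper open.
Joint ranges: [-3.07, 3.07], [-1.43, 2.12], [-1.02, 1.25], [-3.03, 1.67], [-3.05, -0], [-3.03, 3.03]. Speed limits (rad/s): [2.39, 2.39, 3.01, 3.14, 3.14, 3.14].

INTERFACE

Orientations are given as [roll, pitch, yaw] about the fixed x, y, z axes, in that order (R = Rz(yaw) Ry(pitch) Rx(roll)).
In Python, from station import arm, grab_frame, camera_params gives the robot as it stands.
- The arm moves only by the shell command python3 -m handwheel 'ROWS' [FORCE]. ROWS is JSON, a list that holds one entry, the list of rows, each a list of 5 numbers: the finger opening in m, from 0 to 0.0876, then the shift along the tool's x, y, z in m, then the turn about the tool's z in degrees. A call has 1 to 20 rows; each row is the pose to reach, as a shift and turn from the pose measured when the call began, along the tool's axes at that moment; what a row does not reach only later rows make up. A row lasts 1/12 s, in which the tool goes at most 41.7 mm and 7.16 degrees, less where a joint would pass 70% of its speed; a pose out of reach is approached as far as the arm can. A call with a gripper value outside its range is refused whole. The fingers move at their own pace and stop on an object; FORCE is the grip in N (left out, the last holds). Time passes only in rows, so rows that repeat a pose let the fingers close. It gives the time, the measured TCP pose, the force and the opening at its end, in the units of the state.
- arm.get_state(): the state, without advancing time (a new reading comes with each control period).
- grab_frame(name): name is "scene" or "side" or "wrist"; returns the picture (420x560x3 uint8, blue, green, red); there is no depth.
- camera_params(name): a dict with "intrinsics" (3x3 intrinsics, pixels), "R" (3x3) and "t" (3): a world point X has camera coordinates R X + t; the wrist camera has in their place "tool_from_camera" (4x4, takes a point from camera to tool coordinates, whose origin is the TCP and whose axes are the tool frame's). Camera axes: x right, y down, z forward; pixel columns grow to the right and rows downward; lengths in m; the calibration is good to about 2 mm. A picture is of the moment at which its call begins: read the wrist's pose just before it. camera_params takes no time and is no camera call.
- arm.job_done(): hands the job in, once; it reports no verdict.
The state is a dict: "t": time; "q": joint angles; "qd": joint speeds; "joint_efforts": joint torques, N m; "eef_pos": TCP position; "ee_rot": TCP orientation; "force": force on the tool from outside, world axes, zero at the start; "moment": the same for the moment, N m; "width": finger opening in m.
Only numpy, scipy, OpenCV 4.12 (cv2) and the standard library are available. Lean on these libraries where they do the work, as an engineer would, in place of code of your own. Each camera call takes 0.05 s, during which the arm holds its last target.

TASK

Post the flat grey record case into the low deposit box: with the fingertips only, slide it along the table to the box's mouth and on through the hanging flap, which the case pushes open, until it is wholly inside and clear of the flap's swing; then draw the fingers back out so that the flap swings shut behind it. Push the case, never lift or tip it, and leave the mug, the stapler and the glue bottle where they stand.

Things in the scene. Friction and masses are not known exactly. Their poses are not given: they have to be found in the camera images.
- case: Flat hard-shell record case, grey plastic with a dark seam and a white paper label on top, 110 (its x) x 92 (its y) x 28 mm high, 0.2 to 0.45 kg, loose, lying flat on the table. Origin: centre of its underside. It starts in front of the box's mouth, off to one side and somewhat askew.
- box: Low grey sheet-metal deposit box without floor, fixed. Origin: on the table under the flap's hinge line, mid-width; x points into the box (the way to push), z up; mouth faces -x. Inside 130 mm wide; side walls 86 mm high, 8 thick, x = -5 to 200 mm; back wall at x = 200. Clear roof (underside 86, top 91 mm high) over x = 66 to 206 mm; from the hinge pin to x = 66 the top is open.
- flap (a joint): Gravity flap in the mouth, rad: 0 hangs shut, grows as the lower edge swings into the box, stop 1.35; never swings outwards. Aluminium plate 124 mm wide, 0.11 kg, no spring; pin 78 mm high, radius 4 mm, nothing above it. The case rides under it; it falls shut only if the case's rear end is 30 mm or more past the hinge line, so fingertips must follow the case in under the pin.
- flap_edge (a point): Middle of the flap's lower edge, 58 mm below the pin, 20 mm above the table when shut. Fingers tilted to point forward and down (about 40 degrees) pass below the pin and can follow the case in.
- mug: White ceramic mug, 76 mm across, 90 mm high, upright. Origin: centre of its underside. Bystander.
- stapler: Black desk stapler, 140 x 34 mm, 50 mm high, lying on its base. Origin: centre of its underside, x along its length. Bystander.
- glue: Small white glue bottle, 30 mm across, 95 mm high, upright. Origin: centre of its underside. Bystander.
- mouth (a point): Same point as the box's origin. In front of it two low guide fences (20 mm high, 6 mm thick) flare from 68 mm either side of the middle at x = -5 mm to 105 mm either side at x = -75 mm (box frame).
Things that resemble listed ones, but are neither listed nor needed, are in the scene too. There is more than one size of the case; the job needs the middle-sized.

How it is judged:
By the outcome, as a careful person would: the job done as asked, in the order asked, and still so for the second after the job is handed in, with the robot touching nothing.
It also fails if it takes over 56 s, if anything falls off the work surface, if the arm or the gripper's body presses on something with over 40 N, if the wrist force passes 120 N, or if a joint passes its speed limit or range.

## Working session

There is one attempt and no reset: what is moved stays moved. The work goes in short steps, Python scripts to look and compute and a shell command to move; the robot and the scene stay as the last step left them, time stands still between calls to the robot, and variables do not carry over. Pictures are saved under pics/ and viewed, and the job is handed in when it is done.

```bash
ls; mkdir -p pics; python3 - <<'E'
from station import arm, grab_frame, camera_params
import cv2
print(arm.get_state())
for n in ["scene","side","wrist"]:
    cv2.imwrite(f"pics/{n}0.png",grab_frame(n)); print(n,camera_params(n))
E
```

```text
pics
{'t': 0.0, 'q': array([ 1.60808998e+00,  3.59358915e-01,  1.10750119e-02, -3.56560141e-04,
       -1.22412669e+00, -2.88107262e-01]), 'qd': array([-0.0006244 ,  0.00039237,  0.00020146,  0.00104874, -0.00076179,
        0.00181668]), 'joint_efforts': array([-8.07803626e-04, -5.82713842e+01,  2.93068850e+01,  6.99778005e+00,
        7.14774389e-03, -1.51418249e-04]), 'eef_pos': array([0.16742776, 0.65339581, 0.22564667]), 'ee_rot': array([-3.14145531e+00, -1.64298403e-03, -1.82173146e+00]), 'force': array([ 0.12348289, -0.4602973 ,  0.68049635]), 'moment': array([ 0.01857421, -0.01701991,  0.01877384]), 'width': 0.08782976200708129}
scene {'intrinsics': array([[399.63607372,   0.        , 283.19506921],
       [  0.        , 399.63607372, 209.03732833],
       [  0.        ,   0.        ,   1.        ]]), 'R': array([[-0.86563815,  0.50065921, -0.00330886],
       [ 0.39470461,  0.67834726, -0.61972032],
       [-0.30802413, -0.53775957, -0.78481576]]), 't': array([ 0.42698801, -0.11171809,  1.27558201])}
side {'intrinsics': array([[511.42963004,   0.        , 285.6436779 ],
       [  0.        , 511.42963004, 206.93874905],
       [  0.        ,   0.        ,   1.        ]]), 'R': array([[-0.97247031, -0.23294777, -0.0060694 ],
       [-0.16226097,  0.69561371, -0.69985209],
       [ 0.16725095, -0.67960055, -0.71426201]]), 't': array([0.44989237, 0.17052845, 1.25019658])}
wrist {'intrinsics': array([[369.11494146,   0.        , 278.17312476],
       [  0.        , 369.11494146, 211.55413882],
       [  0.        ,   0.        ,   1.        ]]), 'tool_from_camera': array([[ 9.99999759e-01,  1.20169234e-04, -6.83490928e-04,
        -2.83064117e-04],
       [ 6.95608265e-05,  9.62576523e-01,  2.71010024e-01,
        -7.28526139e-02],
       [ 6.90479388e-04, -2.71010006e-01,  9.62576283e-01,
        -1.57746266e-01],
       [ 0.00000000e+00,  0.00000000e+00,  0.00000000e+00,
         1.00000000e+00]])}
```

View pics/scene0.png

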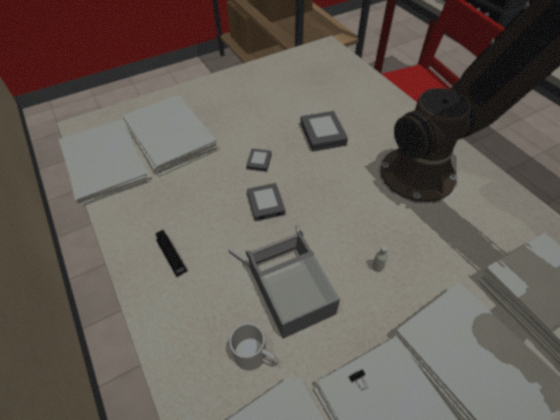

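View pics/side0.png

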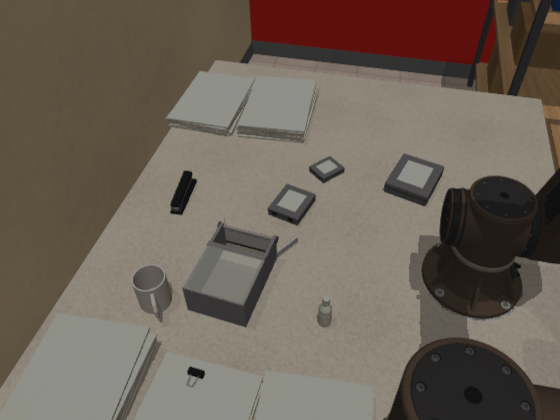

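View pics/wrist0.png

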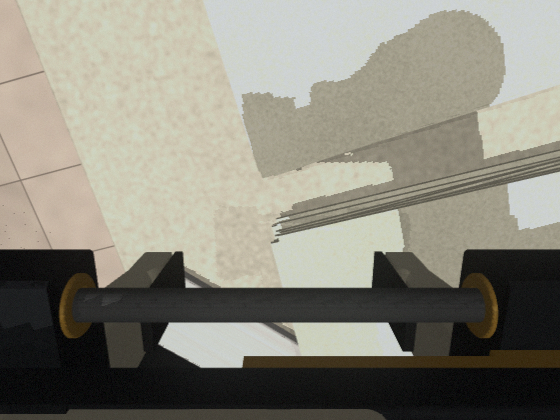

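The side view shows three cases: large (415,178), medium (292,204) and small (327,169). The box is at (233,272) with its mouth facing up the image, the mug at (152,290), the stapler at (184,192) and the glue at (325,312). I'll enlarge both views to measure.

```bash
python3 - <<'E'
import cv2
a=cv2.imread("pics/scene0.png")[140:340,210:400]; b=cv2.imread("pics/side0.png")[145:335,160:360]
for n,i in(("a",a),("b",b)):
    i=cv2.convertScaleAbs(i,alpha=1.6,beta=15)
    i=cv2.resize(i,None,fx=3,fy=3,interpolation=cv2.INTER_CUBIC); cv2.imwrite(f"pics/crop_{n}.png",i)
E
```

```text
(no output)
```

View pics/crop_a.png

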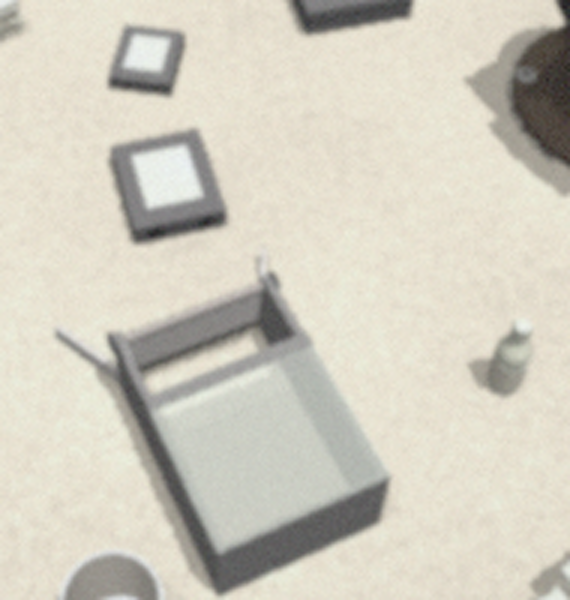

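View pics/crop_b.png

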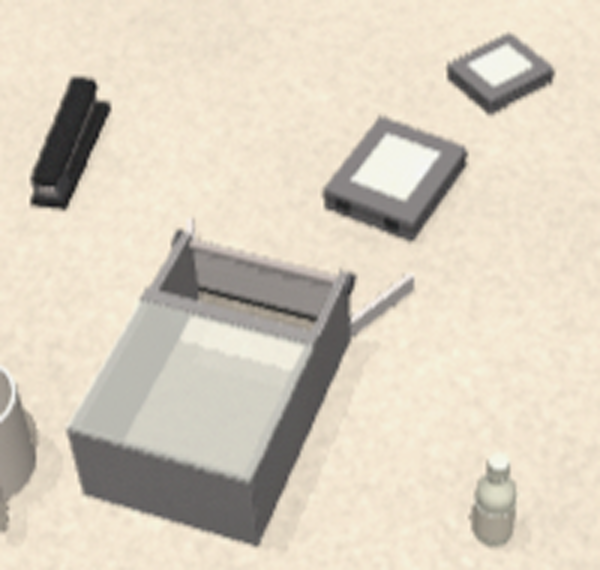

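```bash
cat > h.py <<'E'
import numpy as np
from station import camera_params
def ray(n,uv,z):
    p=camera_params(n);K=p["intrinsics"];R=p["R"];t=p["t"]
    d=R.T@np.linalg.inv(K)@np.array([uv[0],uv[1],1.]);o=-R.T@t
    return (o+d*(z-o[2])/d[2])
def proj(n,X):
    p=camera_params(n);c=p["R"]@np.array(X)+p["t"];u=p["intrinsics"]@c;return u[:2]/u[2]
E
python3 - <<'E'
from h import *
np.set_printoptions(precision=4,suppress=True)
ca=lambda p:(p[0]/3+210,p[1]/3+140); cb=lambda p:(p[0]/3+160,p[1]/3+145)
def show(name,A,B,z):
    print(name)
    P=[]
    for n,c,L in(("scene",ca,A),("side",cb,B)):
        q=np.array([ray(n,c(p),z)[:2] for p in L]);P.append(q)
        print(n,q.tolist().__repr__() if 0 else q.round(4).tolist(),"mean",q.mean(0),"edges",np.linalg.norm(q-np.roll(q,-1,0),axis=1), "ang",[round(float(np.degrees(np.arctan2(*(q[(i+1)%len(q)]-q[i])[::-1]))),1) for i in range(len(q))])
show("case",[(112,148),(197,131),(224,213),(132,234)],[(412,221),(326,192),(382,119),(466,156)],.028)
show("caselabel",[(132,153),(185,145),(203,196),(150,208)],[(410,200),(352,183),(387,132),(440,154)],.028)
show("box rear roof",[(387,480),(218,556)],[(75,432),(250,490)],.091)
show("box front roof edge",[(310,345),(160,408)],[(143,298),(310,340)],.091)
show("box front",[(265,288),(112,336)],[(180,236),(350,276)],.086)
show("box rear bottom",[(378,522),(222,592)],[(87,496),(258,544)],0)
show("glue",[(505,388)],[(494,540)],0)
show("fence L tip top",[(58,330)],[(410,280)],.02)
E
```

```text
case
scene [[0.5067, -0.1918], [0.4219, -0.1689], [0.4513, -0.064], [0.5391, -0.0859]] mean [ 0.4797 -0.1277] edges [0.0878 0.1089 0.0906 0.1107] ang [164.9, 74.4, -14.0, -107.0]
side [[0.447, -0.0682], [0.5299, -0.0854], [0.5031, -0.19], [0.4165, -0.1592]] mean [ 0.4741 -0.1257] edges [0.0847 0.108  0.0919 0.096 ] ang [-11.7, -104.4, 160.4, 71.5]
caselabel
scene [[0.4924, -0.1759], [0.4416, -0.1585], [0.4583, -0.0923], [0.5097, -0.1051]] mean [ 0.4755 -0.1329] edges [0.0537 0.0683 0.0529 0.0729] ang [161.2, 75.8, -13.9, -103.7]
side [[0.4543, -0.0928], [0.5099, -0.1017], [0.4944, -0.1738], [0.4403, -0.1563]] mean [ 0.4748 -0.1311] edges [0.0563 0.0738 0.0569 0.065 ] ang [-9.1, -102.1, 162.1, 77.5]
box rear roof
scene [[0.4983, 0.263], [0.6391, 0.2504]] mean [0.5687 0.2567] edges [0.1413 0.1413] ang [-5.1, 174.9]
side [[0.6284, 0.2512], [0.4897, 0.2696]] mean [0.5591 0.2604] edges [0.1399 0.1399] ang [172.5, -7.5]
box front roof edge
scene [[0.4841, 0.1329], [0.6181, 0.1223]] mean [0.5511 0.1276] edges [0.1344 0.1344] ang [-4.5, 175.5]
side [[0.6231, 0.1188], [0.4839, 0.1295]] mean [0.5535 0.1241] edges [0.1396 0.1396] ang [175.6, -4.4]
box front
scene [[0.4846, 0.0632], [0.6196, 0.0405]] mean [0.5521 0.0519] edges [0.1368 0.1368] ang [-9.5, 170.5]
side [[0.6179, 0.0448], [0.4711, 0.0552]] mean [0.5445 0.05  ] edges [0.1472 0.1472] ang [176.0, -4.0]
box rear bottom
scene [[0.4928, 0.2591], [0.633, 0.2454]] mean [0.5629 0.2522] edges [0.1408 0.1408] ang [-5.6, 174.4]
side [[0.634, 0.2479], [0.493, 0.2582]] mean [0.5635 0.2531] edges [0.1414 0.1414] ang [175.8, -4.2]
glue
scene [[0.3241, 0.2123]] mean [0.3241 0.2123] edges [0.] ang [0.0]
side [[0.3205, 0.214]] mean [0.3205 0.214 ] edges [0.] ang [0.0]
fence L tip top
scene [[0.6441, -0.0291]] mean [ 0.6441 -0.0291] edges [0.] ang [0.0]
side [[0.4352, -0.0076]] mean [ 0.4352 -0.0076] edges [0.] ang [0.0]
```

The middle-sized case measures about 109 x 90 mm, which matches. It lies at about (0.476,-0.128) with its x axis at 75°. The large one at scene (324,130) and the small one at (259,159) are the lookalikes.

The moves offer no tilt, so I'll first test how the arm behaves at the limit of its reach, away from all objects.

```bash
python3 -m handwheel '[[[0,-0.04,0,0,0],[0,-0.08,0,0,0],[0,-0.12,0,0,0],[0,-0.16,0,0,0],[0,-0.2,0,0,0],[0,-0.24,0,0,0],[0,-0.27,0,0,0],[0,-0.3,0,0,0],[0,-0.3,0,0,0]]]'; python3 -c "
from station import arm;s=arm.get_state();print(s['q'],s['ee_rot'])"
```

```text
t: 0.9
eef_pos: [0.2428, 0.9468, 0.2149]
ee_rot: [-3.14, -0.009, -1.822]
force: [-0.2, -0.1, -4.3]
width: 0.0329
[ 1.51693961e+00  9.90125315e-01  1.12909811e+00 -7.28914645e-04
 -1.71928212e+00 -1.97702171e-01] [-3.14043195 -0.00946944 -1.8222563 ]
```

```bash
python3 -m handwheel '[[[0,-0.04,0,0,0],[0,-0.08,0,0,0],[0,-0.12,0,0,0],[0,-0.16,0,0,0],[0,-0.2,0,0,0],[0,-0.2,0,0,0]]]'; python3 -c "
from station import arm;s=arm.get_state();print(s['q'],s['ee_rot'])"
```

```text
t: 1.4
eef_pos: [0.2542, 0.9899, 0.1769]
ee_rot: [-3.137, 0.035, -1.822]
force: [0.1, -0.5, -0.4]
width: 0.0006
[ 1.51243082  1.08902339  1.25159283  0.01134018 -1.69953652 -0.19146715] [-3.13704188  0.03534961 -1.8221947 ]
```

The orientation yields at the limit: q3 is at 1.25 and the fingers have tilted outward by 0.035 rad. Each call keeps the tilt it measures, so I'll try pushing out and up to build up more.

```bash
python3 -m handwheel '[[[0,-0.04,0,-0.03,0],[0,-0.08,0,-0.06,0],[0,-0.12,0,-0.09,0],[0,-0.16,0,-0.12,0],[0,-0.2,0,-0.15,0],[0,-0.2,0,-0.15,0]]]'; python3 -c "
from station import arm;s=arm.get_state();print(s['q'],s['ee_rot'])"
```

```text
t: 1.9
eef_pos: [0.2532, 0.987, 0.2295]
ee_rot: [-3.134, 0.078, -1.822]
force: [0.5, -0.3, -0.7]
width: 0.0005
[ 1.51777775  1.03870793  1.25156127  0.02355862 -1.7082693  -0.19427024] [-3.13352166  0.07845424 -1.82187701]
```

```bash
python3 -m handwheel '[[[0,-0.4,0,-0.3,0],[0,-0.4,0,-0.3,0],[0,-0.4,0,-0.3,0]]]'; python3 -m handwheel '[[[0,-0.4,0,0,0],[0,-0.4,0,0,0],[0,-0.4,0,0,0]]]';  python3 -c "
from station import arm;s=arm.get_state();print(s['q'],s['ee_rot'])"
```

```text
t: 2.15
eef_pos: [0.2531, 0.9873, 0.2678]
ee_rot: [-3.129, 0.12, -1.821]
force: [-0.5, 0.4, 1.0]
width: 0.0008
t: 2.4
eef_pos: [0.2598, 1.0143, 0.2422]
ee_rot: [-3.126, 0.161, -1.821]
force: [0.1, 0.7, -0.4]
width: 0.0005
[ 1.52147545  1.03370578  1.25079541  0.04743582 -1.63311828 -0.1952739 ] [-3.1258879   0.16096701 -1.82075093]
```

```bash
python3 -m handwheel '[[[0,0.03,0.04,0,0],[0,0.06,0.08,0,0],[0,0.09,0.12,0,0],[0,0.11,0.16,0,0],[0,0.12,0.2,0,0],[0,0.13,0.24,0,0],[0,0.13,0.28,0,0],[0,0.13,0.32,0,0],[0,0.13,0.34,0,0]]]';  cat >> h.py <<'E'
from scipy.spatial.transform import Rotation as Rn
def rep():
    from station import arm
    s=arm.get_state(); R=Rn.from_euler('xyz',s['ee_rot']).as_matrix(); z=R[:,2]
    print('t',round(s['t'],2),'pos',s['eef_pos'].round(4),'q',s['q'].round(2),'tilt',np.degrees(np.arccos(-z[2])).round(1),'az',np.degrees(np.arctan2(z[1],z[0])).round(1),'xax',R[:,0].round(3),'yax',R[:,1].round(3),'zax',z.round(3),'F',s['force'].round(1),'w',s['width'].round(3))
    return s,R
E
python3 -c "
from h import *;rep()"
```

```text
t: 3.15
eef_pos: [-0.0939, 0.9724, 0.216]
ee_rot: [-3.126, 0.16, -1.821]
force: [1.1, 1.3, 0.1]
width: 0.0007Traceback (most recent call last):
  File "<string>", line 2, in <module>
    from h import *;rep()
                    ~~~^^
  File "h.py", line 13, in rep
    print('t',round(s['t'],2),'pos',s['eef_pos'].round(4),'q',s['q'].round(2),'tilt',np.degrees(np.arccos(-z[2])).round(1),'az',np.degrees(np.arctan2(z[1],z[0])).round(1),'xax',R[:,0].round(3),'yax',R[:,1].round(3),'zax',z.round(3),'F',s['force'].round(1),'w',s['width'].round(3))
                                                                                                                                                                                                                                                                    ^^^^^^^^^^^^^^^^
AttributeError: 'float' object has no attribute 'round'
```

```bash
sed -i "s/s\['width'\].round(3)/round(s['width'],3)/" h.py
python3 -m handwheel '[[[0,-0.4,0.14,-0.2,0],[0,-0.4,0.14,-0.2,0],[0,-0.4,0.14,-0.2,0]]]' >/dev/null; python3 -c "from h import *;rep()"
python3 -m handwheel '[[[0,-0.4,0.14,-0.1,0],[0,-0.4,0.14,-0.1,0]]]' >/dev/null; python3 -c "from h import *;rep()"
python3 -m handwheel '[[[0,-0.4,0.14,-0.1,0]]]'>/dev/null;  python3 -c "from h import *;rep()"
python3 -m handwheel '[[[0,-0.4,0.14,-0.1,0]]]'>/dev/null;  python3 -c "from h import *;rep()"
```

```text
t 3.4 pos [-0.1021  1.0364  0.2584] q [ 1.89  1.03  1.25  0.11 -1.65 -0.55] tilt 10.0 az 70.8 xax [-0.241 -0.955 -0.173] yax [-0.969  0.247 -0.015] zax [ 0.057  0.164 -0.985] F [-66.5  50.5 111.7] w 0.0
t 3.57 pos [-0.1026  1.0497  0.2548] q [ 1.89  1.04  1.25  0.12 -1.62 -0.55] tilt 11.7 az 72.9 xax [-0.238 -0.95  -0.202] yax [-0.97   0.245 -0.011] zax [ 0.06   0.193 -0.979] F [-1.  -0.4  0.6] w 0.0
t 3.65 pos [-0.1029  1.0591  0.2651] q [ 1.89  1.03  1.25  0.13 -1.59 -0.55] tilt 13.5 az 75.2 xax [-0.236 -0.943 -0.233] yax [-0.97   0.243 -0.003] zax [ 0.06   0.225 -0.972] F [0.  0.3 1.7] w 0.001
t 3.73 pos [-0.104   1.0694  0.2739] q [ 1.9   1.03  1.25  0.14 -1.56 -0.55] tilt 15.4 az 77.1 xax [-0.234 -0.935 -0.265] yax [-0.97   0.242  0.005] zax [ 0.059  0.259 -0.964] F [ 0.  -0.2  1.3] w 0.0
```

One warning: the force reading spiked to about 139 N at t=3.4, with nothing near the arm. It looks like a jolt as q3 ran into its stop. From here I start from rest at the stop and use single-row steps, checking the force each time.

```bash

python3 -m handwheel '[[[0,-0.4,0.14,-0.1,0]]]' | grep -E "force"
python3 -m handwheel '[[[0,-0.4,0.14,-0.1,0]]]' | grep -E "force"
python3 -m handwheel '[[[0,-0.4,0.14,-0.1,0]]]' | grep -E "force"
python3 -c "from h import *;rep()"
```

```text
force: [0.1, -0.2, -0.2]
force: [-0.1, -0.5, -0.6]
force: [-0.3, -1.1, 0.6]
t 3.98 pos [-0.1083  1.0998  0.3028] q [ 1.9   1.02  1.25  0.17 -1.48 -0.56] tilt 21.2 az 81.2 xax [-0.23  -0.904 -0.36 ] yax [-0.972  0.235  0.032] zax [ 0.055  0.358 -0.932] F [-0.3 -1.1  0.6] w 0.0
```

```bash

python3 -m handwheel '[[[0,-0.4,0.14,-0.1,0]]]' | grep -E "force"
python3 -m handwheel '[[[0,-0.4,0.14,-0.1,0]]]' | grep -E "force"
python3 -m handwheel '[[[0,-0.4,0.14,-0.1,0]]]' | grep -E "force"
python3 -m handwheel '[[[0,-0.4,0.14,-0.1,0]]]' | grep -E "force"
python3 -c "from h import *;rep()"
```

```text
force: [-0.8, 0.3, -0.2]
force: [0.4, -0.6, -0.3]
force: [0.4, -0.0, 0.2]
force: [0.4, -0.4, 0.1]
t 4.32 pos [-0.1149  1.1329  0.3556] q [ 1.91  0.99  1.25  0.21 -1.37 -0.57] tilt 29.0 az 84.2 xax [-0.227 -0.847 -0.48 ] yax [-0.973  0.222  0.068] zax [ 0.049  0.483 -0.874] F [ 0.4 -0.4  0.1] w 0.0
```

```bash

python3 -m handwheel '[[[0,-0.4,-0.1,-0.1,0]]]' | grep -E "force"
python3 -m handwheel '[[[0,-0.4,-0.1,-0.1,0]]]' | grep -E "force"
python3 -m handwheel '[[[0,-0.4,-0.1,-0.1,0]]]' | grep -E "force"
python3 -m handwheel '[[[0,-0.4,-0.1,-0.1,0]]]' | grep -E "force"
python3 -c "from h import *;rep()"
```

```text
force: [-1.7, 0.0, -1.1]
force: [0.1, -0.3, -0.5]
force: [0.7, -0.1, 0.7]
force: [-0.1, -0.2, -0.1]
t 4.65 pos [-0.0357  1.1529  0.4243] q [ 1.83  0.94  1.25  0.2  -1.29 -0.49] tilt 35.6 az 85.5 xax [-0.219 -0.788 -0.575] yax [-0.975  0.204  0.091] zax [ 0.045  0.581 -0.813] F [-0.1 -0.2 -0.1] w 0.001
```

```bash

python3 -m handwheel '[[[0,-0.4,0,0.1,0]]]' | grep -E "force"
python3 -m handwheel '[[[0,-0.4,0,0.1,0]]]' | grep -E "force"
python3 -m handwheel '[[[0,-0.4,0,0.1,0]]]' | grep -E "force"
python3 -c "from h import *;rep()"
```

```text
force: [-0.2, -0.7, 1.3]
force: [0.2, 0.4, -1.3]
force: [-0.1, 0.3, -0.6]
t 4.9 pos [-0.0045  1.193   0.4366] q [ 1.8   0.96  1.25  0.22 -1.17 -0.48] tilt 41.7 az 85.2 xax [-0.221 -0.721 -0.657] yax [-0.974  0.202  0.106] zax [ 0.056  0.663 -0.747] F [-0.1  0.3 -0.6] w 0.0
```

```bash

python3 -m handwheel '[[[0,-0.4,0,0.1,0]]]' | grep -E "force"
python3 -m handwheel '[[[0,-0.4,0,0.1,0]]]' | grep -E "force"
python3 -m handwheel '[[[0,-0.4,0,0.1,0]]]' | grep -E "force"
python3 -m handwheel '[[[0,-0.4,0,0.1,0]]]' | grep -E "force"
python3 -c "from h import *;rep()"
```

```text
force: [-0.6, 0.1, -0.8]
force: [-0.3, 0.2, -0.0]
force: [-0.2, 0.6, -1.5]
force: [0.7, 0.5, 0.8]
t 5.23 pos [0.0327 1.2321 0.4657] q [ 1.76  0.97  1.25  0.25 -1.03 -0.48] tilt 49.2 az 84.5 xax [-0.219 -0.627 -0.748] yax [-0.973  0.197  0.12 ] zax [ 0.072  0.754 -0.653] F [0.7 0.5 0.8] w 0.0
```

```bash

python3 -m handwheel '[[[0,0.02,-0.02,-0.02,7],[0,0.03,-0.03,-0.04,14],[0,0.05,-0.05,-0.06,21],[0,0.07,-0.06,-0.09,28],[0,0.09,-0.08,-0.11,35],[0,0.1,-0.09,-0.13,42],[0,0.12,-0.1,-0.15,49],[0,0.13,-0.11,-0.17,56],[0,0.15,-0.13,-0.2,63],[0,0.17,-0.15,-0.22,70],[0,0.19,-0.16,-0.24,77],[0,0.2,-0.17,-0.26,81],[0,0.2,-0.17,-0.26,81],[0,0.2,-0.17,-0.26,81]]]' | grep -E "force"
python3 -c "from h import *;rep()"
```

```text
force: [-0.4, 0.1, 0.6]
t 6.4 pos [0.1377 0.876  0.4717] q [ 1.69  0.18 -0.13  0.4  -0.43 -2.08] tilt 49.6 az 84.5 xax [-0.995  0.1    0.004] yax [0.068 0.644 0.762] zax [ 0.074  0.758 -0.648] F [-0.4  0.1  0.6] w 0.001
```

```bash
python3 - <<'E'
from h import *
for n,L in(("scene",dict(small=(259,159),large=(324,131),stapler=(171,253),mug=(248,355),glue=(380,268))),("side",dict(small=(327,170),large=(415,179),stapler=(183,193),mug=(152,300)))):
    for k,p in L.items():
        X=ray(n,p,.02); d=X[:2]-[.5455,.05]; print(n,k,X[:2].round(3),"box",(d@[.0872,.9962]).round(3),(d@[-.9962,.0872]).round(3))
ux=np.array([.0872,.9962])
c=np.array([.476,-.128]);a=np.radians(75.5);u=np.array([np.cos(a),np.sin(a)]);v=np.array([-u[1],u[0]])
print("left side mid",c+.046*v,"left rear corner",c+.046*v-.055*u,"left front",c+.046*v+.055*u)
E
```

```text
scene small [ 0.413 -0.296] box -0.356 0.102
scene large [ 0.156 -0.303] box -0.386 0.358
scene stapler [ 0.783 -0.099] box -0.128 -0.25
scene mug [0.727 0.246] box 0.211 -0.164
scene glue [0.328 0.218] box 0.149 0.231
side small [ 0.406 -0.286] box -0.347 0.109
side large [ 0.153 -0.305] box -0.387 0.36
side stapler [ 0.782 -0.099] box -0.128 -0.249
side mug [0.72  0.253] box 0.217 -0.156
left side mid [ 0.43146521 -0.11648252] left rear corner [ 0.41769431 -0.16973064] left front [ 0.44523611 -0.0632344 ]
```

```bash
cat >> h.py <<'E'
def to(x,y,z):
    s,R=rep(); d=np.array([x,y,z])-s['eef_pos']; print("tool shift",(R.T@d).round(4),"len",np.linalg.norm(d).round(3))
E
python3 -c "
from h import *;to(.55,.42,.42)"
```

```text
t 6.4 pos [0.1377 0.876  0.4717] q [ 1.69  0.18 -0.13  0.4  -0.43 -2.08] tilt 49.6 az 84.5 xax [-0.995  0.1    0.004] yax [0.068 0.644 0.762] zax [ 0.074  0.758 -0.648] F [-0.4  0.1  0.6] w 0.001
tool shift [-0.456  -0.3051 -0.282 ] len 0.617
```

```bash

python3 -m handwheel '[[[0,-0.015,-0.01,-0.01,0],[0,-0.04,-0.03,-0.025,0],[0,-0.07,-0.05,-0.04,0],[0,-0.1,-0.07,-0.06,0],[0,-0.13,-0.09,-0.08,0],[0,-0.16,-0.11,-0.1,0],[0,-0.19,-0.13,-0.12,0],[0,-0.22,-0.15,-0.14,0],[0,-0.25,-0.17,-0.155,0],[0,-0.28,-0.19,-0.17,0],[0,-0.31,-0.21,-0.19,0],[0,-0.34,-0.23,-0.21,0],[0,-0.37,-0.25,-0.23,0],[0,-0.4,-0.27,-0.25,0],[0,-0.43,-0.29,-0.27,0],[0,-0.45,-0.3,-0.28,0],[0,-0.455,-0.305,-0.28,0]]]' | grep -E "force"
python3 -c "
from h import *;to(.5,-.02,.3)"
```

```text
force: [0.1, -0.1, -0.6]
t 7.82 pos [0.5545 0.4181 0.4198] q [ 0.5   0.1   0.1  -0.77 -1.12 -0.42] tilt 49.7 az 84.0 xax [-0.995  0.104 -0.001] yax [0.067 0.644 0.762] zax [ 0.08   0.758 -0.647] F [ 0.1 -0.1 -0.6] w 0.0
tool shift [ 0.0086 -0.3771 -0.2588] len 0.457
```

```bash

python3 -m handwheel '[[[0,0,-0.015,-0.01,0],[0,0,-0.04,-0.03,0],[0,0,-0.07,-0.05,0],[0,0,-0.1,-0.07,0],[0,0,-0.13,-0.09,0],[0,0,-0.16,-0.11,0],[0,0,-0.19,-0.13,0],[0,0,-0.22,-0.15,0],[0,0,-0.25,-0.17,0],[0,0,-0.28,-0.19,0],[0,0,-0.31,-0.21,0],[0,0.005,-0.34,-0.23,0],[0,0.01,-0.365,-0.25,0],[0,0.01,-0.375,-0.26,0],[0,0.01,-0.375,-0.26,0]]]' | grep -E "force"
python3 -c "
from h import *;to(.372,-.12,.1)"
```

```text
force: [0.0, 1.4, -0.1]
t 9.07 pos [ 0.4995 -0.0226  0.3016] q [-0.35  0.21 -0.01 -0.83 -1.61  0.33] tilt 49.6 az 83.8 xax [-0.994  0.107 -0.002] yax [0.068 0.645 0.761] zax [ 0.083  0.757 -0.648] F [ 0.   1.4 -0.1] w 0.0
tool shift [ 0.1167 -0.225   0.0464] len 0.258
```

```bash

python3 -m handwheel '[[[0,0.01,-0.02,0.005,0],[0,0.03,-0.05,0.01,0],[0,0.05,-0.085,0.02,0],[0,0.065,-0.12,0.025,0],[0,0.08,-0.155,0.03,0],[0,0.1,-0.19,0.04,0],[0,0.11,-0.215,0.045,0],[0,0.117,-0.225,0.046,0],[0,0.117,-0.225,0.046,0]]]' | grep -E "force"
python3 - <<'E'
from h import *;to(.378,-.12,.015)
from station import grab_frame
import cv2
for n in("scene","side"):
    cv2.imwrite(f"pics/{n}1.png",grab_frame(n))
E
```

```text
force: [-1.1, 0.5, -0.0]
t 9.82 pos [ 0.371  -0.1205  0.0989] q [-0.61  0.42 -0.29 -0.74 -1.42  0.84] tilt 49.6 az 83.8 xax [-0.994  0.108  0.   ] yax [0.07  0.644 0.762] zax [ 0.082  0.758 -0.648] F [-1.1  0.5 -0. ] w 0.0
tool shift [-0.0069 -0.0631  0.0553] len 0.084
```

View pics/side1.png

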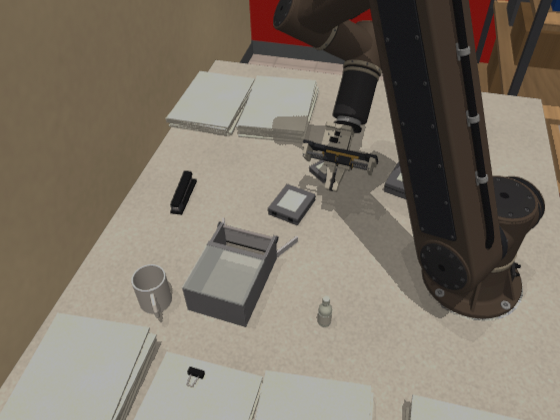

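View pics/scene1.png

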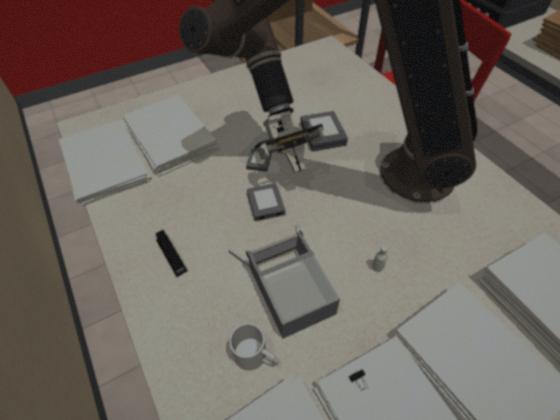

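The tilted, closed fingers are beside the case, with the tip at side (335,187) and the case at (292,204). Now I lower them to the table and push the case sideways towards the box's centre line, which should also square it up.

```bash

python3 -m handwheel '[[[0,0,-0.02,0.017,0],[0,0,-0.04,0.035,0],[0,0,-0.055,0.047,0],[0,0,-0.062,0.053,0],[0,0,-0.063,0.054,0],[0,0,-0.063,0.054,0]]]' | grep -E "force"
python3 - <<'E'
from h import *;to(.405,-.12,.015)
from station import grab_frame
import cv2
for n,(x,y) in dict(scene=(215,110),side=(250,120)).items():
    cv2.imwrite(f"pics/{n}2.png",cv2.resize(cv2.convertScaleAbs(grab_frame(n)[y:y+120,x:x+150],alpha=1.5,beta=10),None,fx=5,fy=5,interpolation=cv2.INTER_CUBIC))
E
```

```text
force: [0.7, 0.2, 0.3]
t 10.42 pos [ 0.3743 -0.1204  0.0188] q [-0.61  0.56 -0.32 -0.77 -1.3   0.96] tilt 49.5 az 83.7 xax [-0.994  0.106 -0.005] yax [0.065 0.646 0.76 ] zax [ 0.084  0.756 -0.649] F [0.7 0.2 0.3] w 0.0
tool shift [-0.0305 -0.0006  0.0053] len 0.031
```

View pics/side2.png

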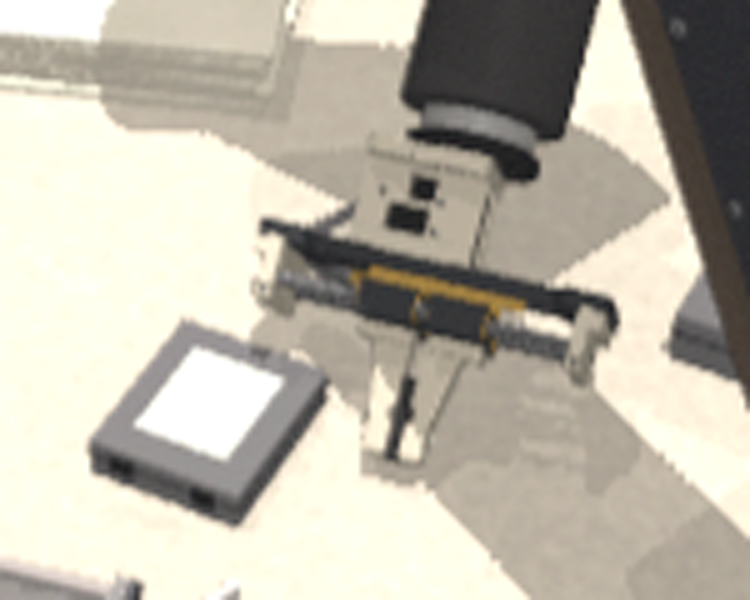

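View pics/scene2.png

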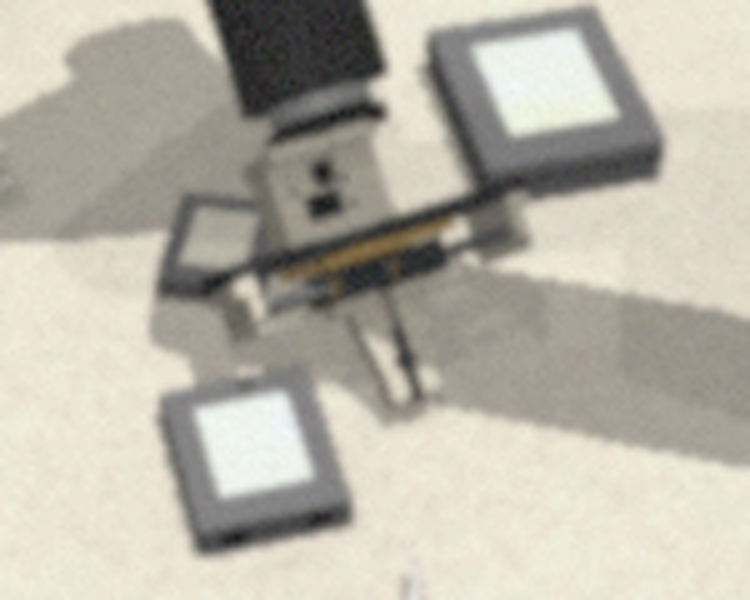

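```bash

python3 -m handwheel '[[[0,-0.01,-0.002,0.002,0],[0,-0.02,-0.002,0.002,0],[0,-0.03,-0.002,0.002,0],[0,-0.04,-0.002,0.002,0],[0,-0.048,-0.002,0.002,0],[0,-0.056,-0.002,0.002,0],[0,-0.062,-0.002,0.002,0],[0,-0.066,-0.002,0.002,0],[0,-0.066,-0.002,0.002,0]]]' | grep -E "force"
python3 - <<'E'
from h import *;rep()
from station import grab_frame
import cv2
for n,(x,y) in dict(scene=(215,110),side=(250,120)).items():
    cv2.imwrite(f"pics/{n}3.png",cv2.resize(cv2.convertScaleAbs(grab_frame(n)[y:y+120,x:x+150],alpha=1.5,beta=10),None,fx=5,fy=5,interpolation=cv2.INTER_CUBIC))
E
```

```text
force: [-1.1, -0.2, -1.2]
t 11.27 pos [ 0.4407 -0.1276  0.0167] q [-0.56  0.61 -0.2  -0.79 -1.32  0.88] tilt 49.5 az 83.6 xax [-0.994  0.106 -0.006] yax [0.064 0.647 0.76 ] zax [ 0.085  0.755 -0.65 ] F [-1.1 -0.2 -1.2] w 0.001
```

View pics/side3.png

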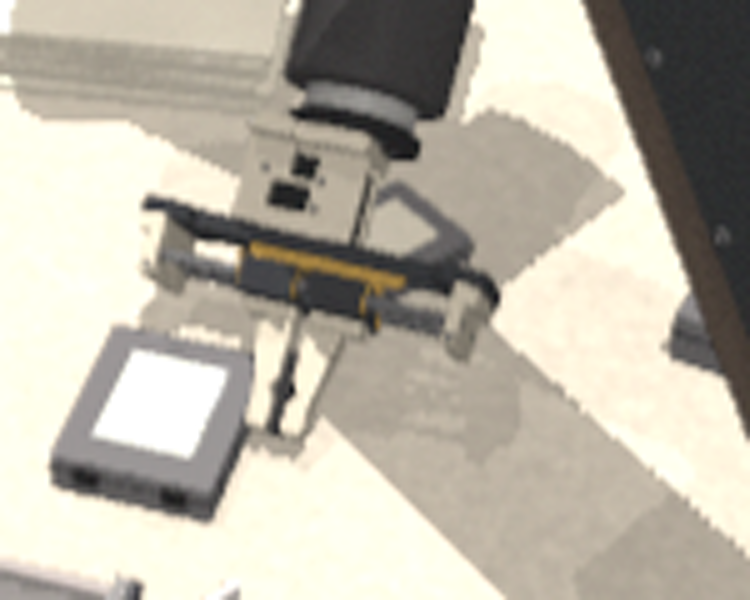

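View pics/scene3.png

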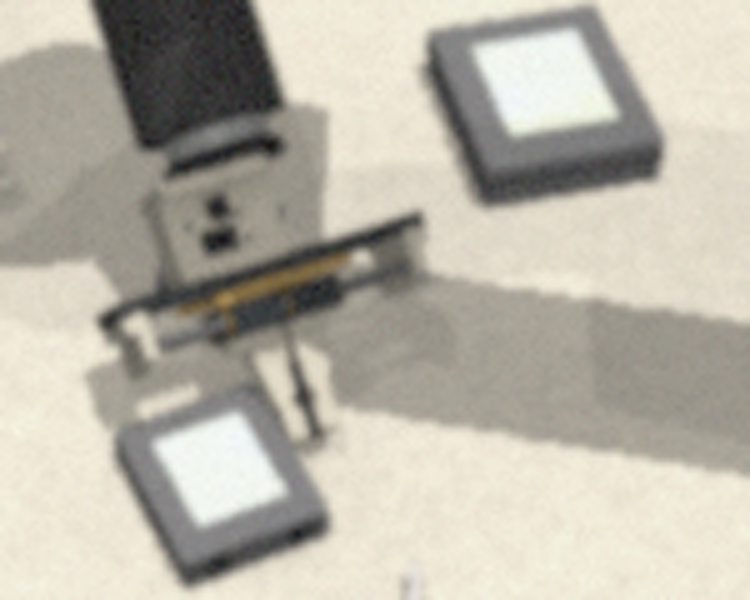

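```bash
cat >> h.py <<'E'
def boxf(X,a=85.,o=(.5455,.05)):
    a=np.radians(a); d=np.array(X)[:2]-o; return np.array([d@[np.cos(a),np.sin(a)],d@[-np.sin(a),np.cos(a)]])
def quad(n,L,off,sc,z=.028):
    q=np.array([ray(n,(p[0]/sc+off[0],p[1]/sc+off[1]),z)[:2] for p in L]); e=np.roll(q,-1,0)-q
    print(n,"c",q.mean(0).round(4),"box",boxf(q.mean(0)).round(4),"len",np.linalg.norm(e,axis=1).round(3),"ang",np.degrees(np.arctan2(e[:,1],e[:,0])).round(1))
E
python3 -c "
from h import *
quad('scene',[(153,460),(232,410),(287,490),(203,528)],(215,110),5)
quad('side',[(133,350),(228,372),(193,462),(93,437)],(250,120),5)
quad('scene',[(118,440),(255,390),(327,515),(185,570)],(215,110),5)
quad('side',[(115,328),(252,355),(212,497),(52,465)],(250,120),5)
"
```

```text
scene c [ 0.504  -0.1236] box [-0.1765  0.0262] len [0.059 0.07  0.055 0.059] ang [-1.695e+02  8.900e+01  1.000e-01 -8.800e+01]
side c [ 0.5013 -0.1238] box [-0.177   0.0289] len [0.056 0.072 0.057 0.071] ang [174.7  87.6  -6.  -93.5]
scene c [ 0.5048 -0.1192] box [-0.1721  0.0258] len [0.089 0.105 0.088 0.105] ang [176.   84.6  -4.  -95.1]
side c [ 0.5025 -0.1197] box [-0.1728  0.0281] len [0.08  0.111 0.089 0.111] ang [177.2  91.3  -2.2 -93.1]
```

```bash

python3 -m handwheel '[[[0,-0.006,0,0,0],[0,-0.013,0,0,0],[0,-0.019,0,0,0],[0,-0.024,0,0,0],[0,-0.027,0,0,0],[0,-0.027,0,0,0]]]' | grep -E "force"
python3 - <<'E'
from h import *;rep()
from station import grab_frame
import cv2
for n,(x,y) in dict(scene=(200,130),side=(240,120)).items():
    cv2.imwrite(f"pics/{n}4.png",cv2.resize(cv2.convertScaleAbs(grab_frame(n)[y:y+120,x:x+150],alpha=1.5,beta=10),None,fx=5,fy=5,interpolation=cv2.INTER_CUBIC))
E
```

```text
force: [0.4, 1.0, -1.0]
t 11.87 pos [ 0.468  -0.1305  0.0166] q [-0.54  0.63 -0.15 -0.79 -1.33  0.85] tilt 49.4 az 83.5 xax [-0.994  0.107 -0.007] yax [0.064 0.647 0.76 ] zax [ 0.085  0.755 -0.65 ] F [ 0.4  1.  -1. ] w 0.001
```

View pics/side4.png

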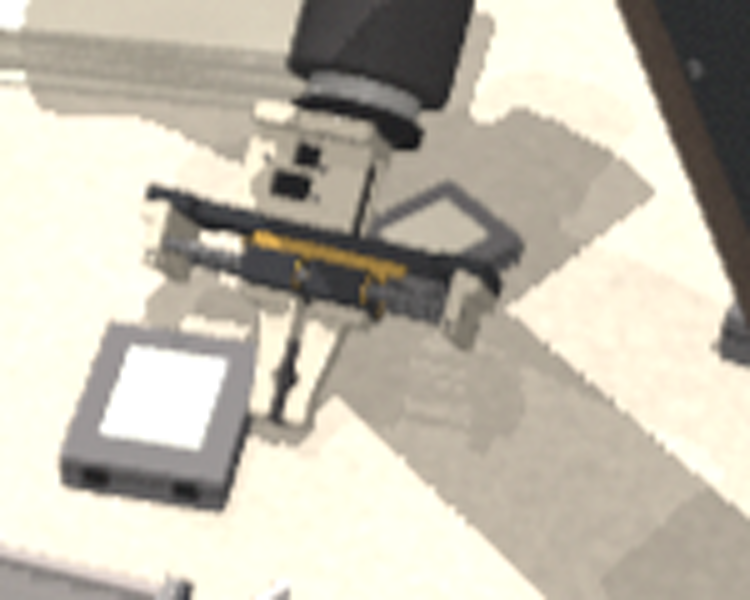

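View pics/scene4.png

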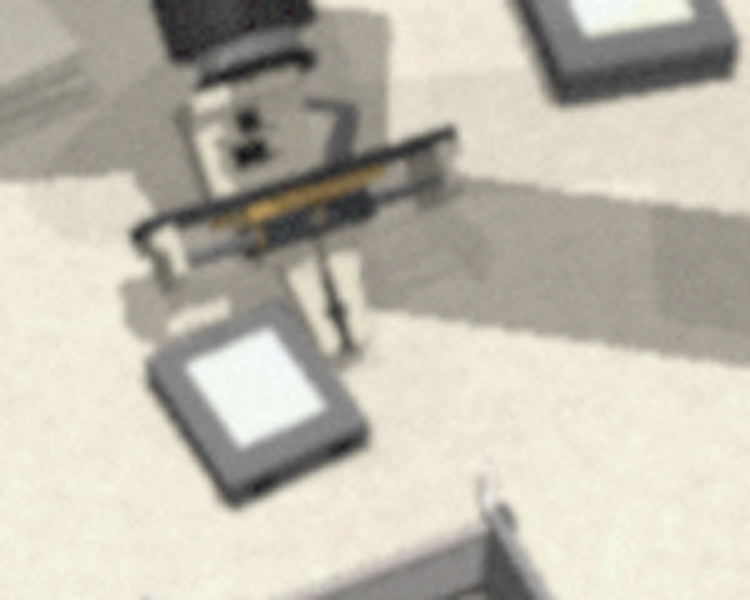

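```bash
python3 -c "
from h import *
quad('scene',[(187,370),(268,328),(327,407),(245,447)],(200,130),5)
quad('side',[(122,343),(228,358),(207,452),(103,435)],(240,120),5)
quad('scene',[(150,365),(280,302),(368,425),(235,494)],(200,130),5)
quad('side',[(110,325),(253,340),(225,492),(63,468)],(240,120),5)
"
```

```text
scene c [ 0.5282 -0.1238] box [-0.1747  0.0021] len [0.056 0.07  0.054 0.067] ang [-175.1   91.6    2.   -86.8]
side c [ 0.5279 -0.1243] box [-0.1751  0.0024] len [0.061 0.074 0.058 0.073] ang [-178.4   94.7    0.4  -83. ]
scene c [ 0.5299 -0.1187] box [-0.1694  0.0008] len [0.088 0.108 0.088 0.108] ang [-176.8   90.2    3.3  -89.4]
side c [ 0.5274 -0.118 ] box [-0.1689  0.0034] len [0.082 0.118 0.088 0.113] ang [-175.6   95.9    1.7  -87.4]
```

Now at yaw ≈ 91°, y_box ≈ +2 mm, so it is centred but turned about 6° too far. Spread fingertips pushing from behind will square it up. Next I back off, lift and move behind it.

```bash
python3 -c "
from h import *
s,R=rep()
for p in [(.455,-.132,.03),(.455,-.15,.065),(.522,-.212,.065),(.522,-.212,.016)]: print(p,(R.T@(np.array(p)-s['eef_pos'])).round(4))"
```

```text
t 11.97 pos [ 0.4673 -0.1303  0.0167] q [-0.54  0.63 -0.15 -0.79 -1.33  0.85] tilt 49.5 az 83.6 xax [-0.994  0.107 -0.006] yax [0.065 0.647 0.76 ] zax [ 0.085  0.755 -0.65 ] F [ 0.1 -0.1  0.2] w 0.0
(0.455, -0.132, 0.03) [ 0.012   0.0082 -0.0109]
(0.455, -0.15, 0.065) [ 0.0098  0.0232 -0.0473]
(0.522, -0.212, 0.065) [-0.0634 -0.0126 -0.0884]
(0.522, -0.212, 0.016) [-0.0631 -0.0499 -0.0565]
```

```bash

python3 -m handwheel '[[[0,0.008,0.004,-0.004,0],[0,0.012,0.008,-0.012,0],[0,0.012,0.016,-0.03,0],[0,0.01,0.023,-0.047,0],[0.01,-0.01,0.014,-0.06,0],[0.02,-0.035,0.001,-0.075,0],[0.04,-0.055,-0.01,-0.085,0],[0.05,-0.063,-0.013,-0.088,0],[0.05,-0.063,-0.022,-0.08,0],[0.05,-0.063,-0.035,-0.069,0],[0.05,-0.063,-0.045,-0.061,0],[0.05,-0.063,-0.05,-0.057,0],[0.05,-0.063,-0.05,-0.057,0],[0.05,-0.063,-0.05,-0.057,0]]]' | grep -E "force"
python3 - <<'E'
from h import *;s,R=rep();print(boxf(s['eef_pos']))
from station import grab_frame
import cv2
for n,(x,y) in dict(scene=(180,110),side=(220,100)).items():
    cv2.imwrite(f"pics/{n}5.png",cv2.resize(cv2.convertScaleAbs(grab_frame(n)[y:y+150,x:x+150],alpha=1.5,beta=10),None,fx=4,fy=4,interpolation=cv2.INTER_CUBIC))
E
```

```text
force: [0.8, -0.9, 0.9]
t 13.13 pos [ 0.5211 -0.2119  0.0155] q [-0.59  0.72  0.06 -0.75 -1.45  0.8 ] tilt 49.5 az 83.7 xax [-0.994  0.107 -0.005] yax [0.066 0.646 0.761] zax [ 0.084  0.756 -0.649] F [ 0.8 -0.9  0.9] w 0.05
[-0.26300634  0.00150955]
```

View pics/side5.png

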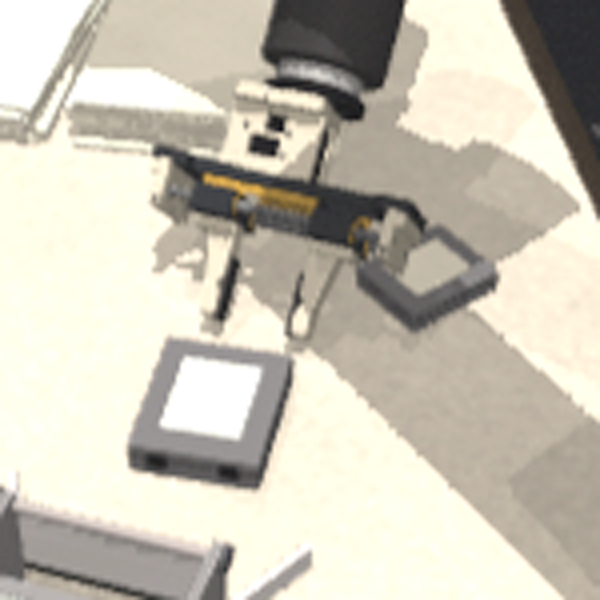

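View pics/scene5.png

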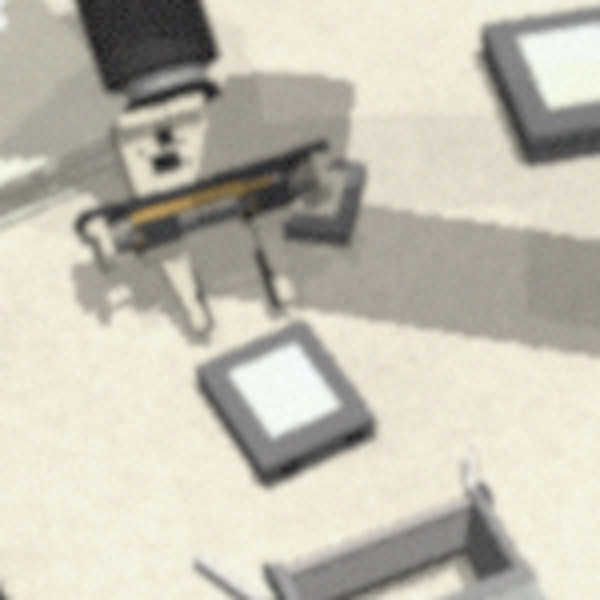

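```bash

python3 -m handwheel '[[[0.05,0,0.0065,0.0076,0],[0.05,0,0.013,0.0152,0],[0.05,0,0.0195,0.0228,0],[0.05,0.001,0.026,0.0304,0],[0.05,0.001,0.0325,0.038,0],[0.05,0.001,0.039,0.0456,0],[0.05,0.001,0.0455,0.0532,0],[0.05,0.002,0.052,0.0608,0],[0.05,0.002,0.0585,0.0684,0],[0.05,0.002,0.065,0.076,0],[0.05,0.002,0.0715,0.0836,0],[0.05,0.002,0.075,0.088,0],[0.05,0.002,0.075,0.088,0]]]' | grep -E "force"
python3 - <<'E'
from h import *;s,R=rep();print(boxf(s['eef_pos']))
from station import grab_frame
import cv2
for n,(x,y) in dict(scene=(180,140),side=(200,120)).items():
    cv2.imwrite(f"pics/{n}6.png",cv2.resize(cv2.convertScaleAbs(grab_frame(n)[y:y+150,x:x+150],alpha=1.5,beta=10),None,fx=4,fy=4,interpolation=cv2.INTER_CUBIC))
E
```

```text
force: [-0.6, -0.5, -0.9]
t 14.32 pos [ 0.5322 -0.0956  0.0163] q [-0.45  0.65 -0.08 -0.84 -1.32  0.77] tilt 49.5 az 83.6 xax [-0.994  0.106 -0.006] yax [0.064 0.647 0.76 ] zax [ 0.084  0.756 -0.65 ] F [-0.6 -0.5 -0.9] w 0.05
[-0.14622141  0.0005799 ]
```

View pics/side6.png

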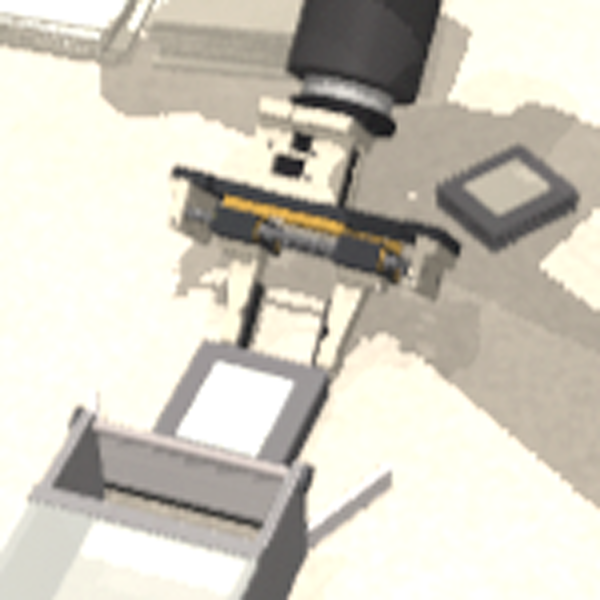

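View pics/scene6.png

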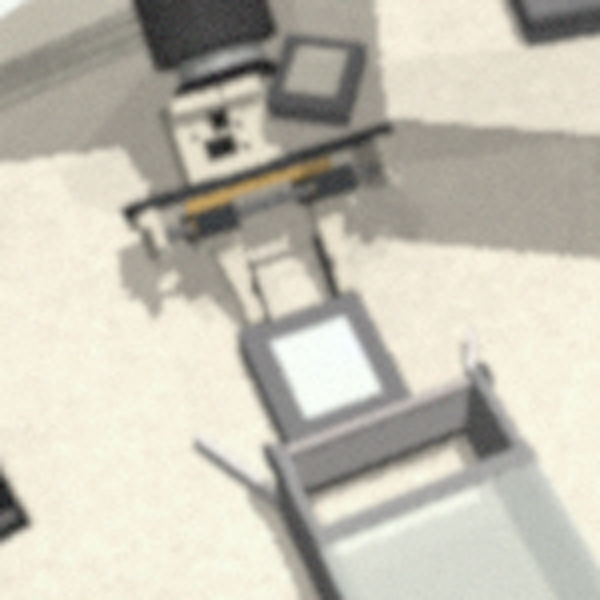

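```bash
python3 -c "
from h import *
quad('scene',[(270,348),(343,315),(385,388),(305,420)],(180,140),4)
quad('side',[(217,358),(295,378),(260,455),(178,433)],(200,120),4)
for n,L,o in(('scene',[(245,340),(350,293)],(180,140)),('side',[(208,341),(328,372)],(200,120))):
    for p in L: print(n,'rear corner',boxf(ray(n,(p[0]/4+o[0],p[1]/4+o[1]),.028)))
for n,L,o in(('scene',[(272,450),(470,372)],(180,140)),('side',[(85,412),(305,467)],(200,120))):
    for p in L: print(n,'pin end (z~.082)',boxf(ray(n,(p[0]/4+o[0],p[1]/4+o[1]),.082)))
"
```

```text
scene c [ 0.5433 -0.0334] box [-0.0832 -0.0051] len [0.058 0.069 0.06  0.066] ang [179.7  85.9  -4.3 -95.8]
side c [ 0.5421 -0.0361] box [-0.0861 -0.0041] len [0.056 0.071 0.057 0.071] ang [173.8  86.1  -6.3 -94.8]
scene rear corner [-0.12847665 -0.04719093]
scene rear corner [-0.13528251  0.03599279]
side rear corner [-0.13551321 -0.04404842]
side rear corner [-0.1332993   0.04264037]
scene pin end (z~.082) [-0.00337978 -0.07297548]
scene pin end (z~.082) [-0.00391654  0.06532091]
side pin end (z~.082) [-0.00513486 -0.07235145]
side pin end (z~.082) [-0.00501832  0.07216364]
```

```bash

python3 -m handwheel '[[[0.05,0,0.0065,0.0076,0],[0.05,0,0.013,0.0152,0],[0.05,0,0.0195,0.0228,0],[0.05,0.001,0.026,0.0304,0],[0.05,0.001,0.0325,0.038,0],[0.05,0.001,0.039,0.0456,0],[0.05,0.001,0.0455,0.0532,0],[0.05,0.002,0.052,0.0608,0],[0.05,0.002,0.0585,0.0684,0],[0.05,0.002,0.065,0.076,0],[0.05,0.002,0.0715,0.0836,0],[0.05,0.002,0.075,0.088,0],[0.05,0.002,0.075,0.088,0]]]' | grep -E "force"
python3 - <<'E'
from h import *;s,R=rep();print(boxf(s['eef_pos']))
from station import grab_frame
import cv2
for n,(x,y) in dict(scene=(200,180),side=(170,160)).items():
    cv2.imwrite(f"pics/{n}7.png",cv2.resize(cv2.convertScaleAbs(grab_frame(n)[y:y+150,x:x+150],alpha=1.5,beta=10),None,fx=4,fy=4,interpolation=cv2.INTER_CUBIC))
E
```

```text
force: [-0.4, 0.1, 0.3]
t 15.5 pos [0.5423 0.0199 0.0162] q [-0.28  0.6  -0.17 -0.93 -1.2   0.72] tilt 49.5 az 83.7 xax [-0.994  0.105 -0.006] yax [0.063 0.646 0.76 ] zax [ 0.084  0.756 -0.65 ] F [-0.4  0.1  0.3] w 0.05
[-0.03028494  0.00055002]
```

View pics/side7.png

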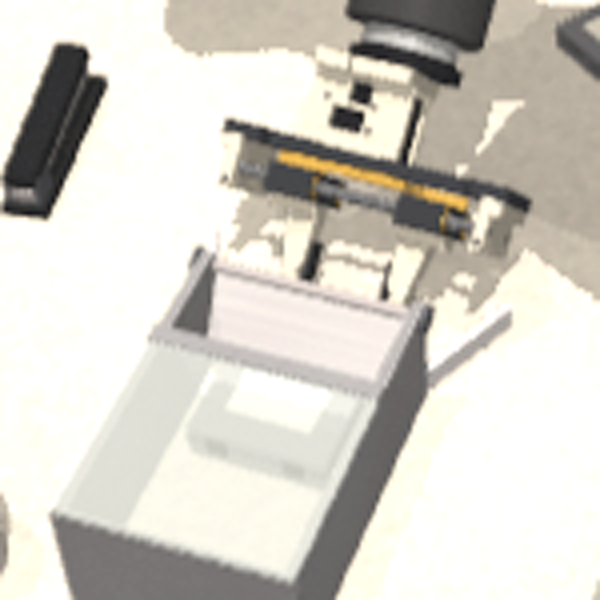

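View pics/scene7.png

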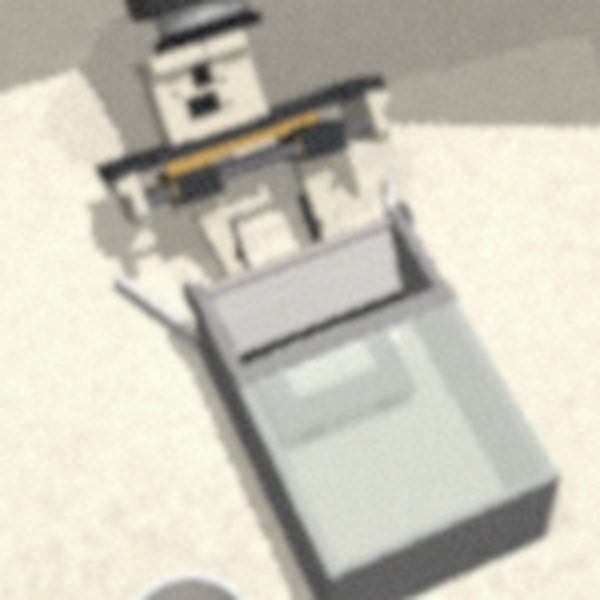

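The flap has swung up and lies on the case, which I can see through the clear roof, and the fingers are at the pin. I continue in smaller steps, watching the force and the gripper's clearance to the pin and walls.

```bash

python3 -m handwheel '[[[0.05,0,0.0045,0.0053,0],[0.05,0,0.009,0.0106,0],[0.05,0,0.0135,0.016,0],[0.05,0,0.018,0.021,0],[0.05,0.001,0.0225,0.0265,0],[0.05,0.001,0.0225,0.0265,0]]]' | grep -E "force"
python3 - <<'E'
from h import *;s,R=rep();print(boxf(s['eef_pos']))
from station import grab_frame
import cv2
for n,(x,y) in dict(scene=(200,180),side=(170,160)).items():
    cv2.imwrite(f"pics/{n}8.png",cv2.resize(cv2.convertScaleAbs(grab_frame(n)[y:y+150,x:x+150],alpha=1.3,beta=0),None,fx=4,fy=4,interpolation=cv2.INTER_CUBIC))
E
```

```text
force: [0.5, -0.1, 0.4]
t 16.1 pos [0.5448 0.055  0.0162] q [-0.23  0.59 -0.19 -0.96 -1.17  0.7 ] tilt 49.5 az 83.7 xax [-0.994  0.105 -0.006] yax [0.063 0.646 0.761] zax [ 0.083  0.756 -0.649] F [ 0.5 -0.1  0.4] w 0.05
[0.00496494 0.00118172]
```

View pics/side8.png

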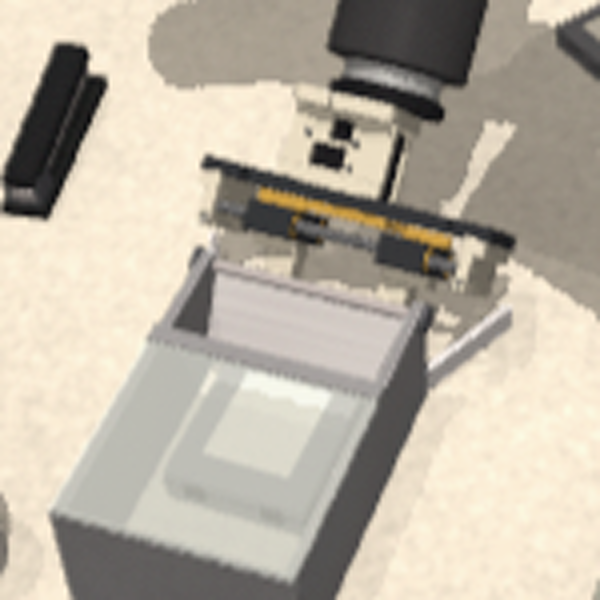

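View pics/scene8.png

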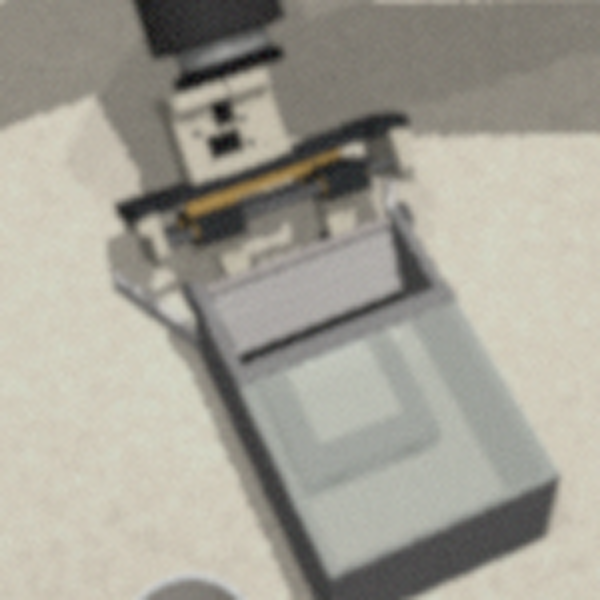

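```bash

python3 -m handwheel '[[[0.05,0,0.003,0.0038,0],[0.05,0,0.0065,0.0076,0],[0.05,0,0.0065,0.0076,0]]]' | grep -E "force|pos"
python3 -m handwheel '[[[0.05,0,0.002,0.0023,0],[0.05,0,0.004,0.0046,0],[0.05,0,0.004,0.0046,0]]]' | grep -E "force|pos"
python3 - <<'E'
from h import *;s,R=rep();print(boxf(s['eef_pos']))
from station import grab_frame
import cv2
for n,(x,y) in dict(scene=(200,180),side=(170,160)).items():
    cv2.imwrite(f"pics/{n}9.png",cv2.resize(cv2.convertScaleAbs(grab_frame(n)[y:y+150,x:x+150],alpha=1.3,beta=0),None,fx=4,fy=4,interpolation=cv2.INTER_CUBIC))
E
```

```text
eef_pos: [0.5459, 0.0647, 0.0162]
force: [0.2, 0.0, 0.0]
eef_pos: [0.5466, 0.0714, 0.0163]
force: [-0.6, -0.3, -1.1]
t 16.7 pos [0.5466 0.0714 0.0163] q [-0.2   0.58 -0.2  -0.98 -1.15  0.69] tilt 49.5 az 83.7 xax [-0.995  0.104 -0.006] yax [0.063 0.646 0.761] zax [ 0.083  0.756 -0.649] F [-0.6 -0.3 -1.1] w 0.05
[0.02138739 0.00081527]
```

View pics/side9.png

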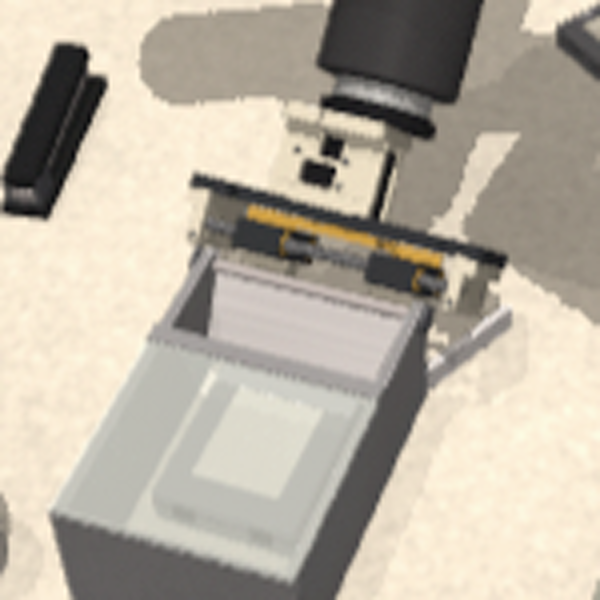

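View pics/scene9.png

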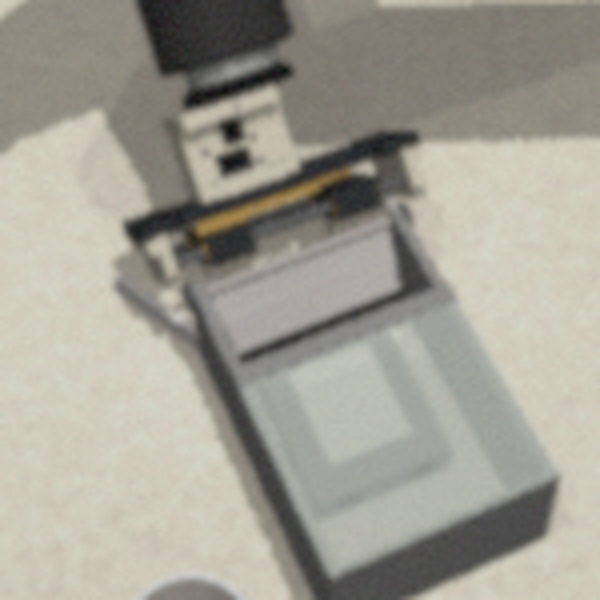

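```bash
python3 -c "
from h import *
quad('side',[(240,388),(322,405),(278,500),(195,478)],(170,160),4)
quad('scene',[(290,370),(378,340),(412,438),(330,465)],(200,180),4)
for n,L,o in(('side',[(155,495),(300,540)],(170,160)),('scene',[(318,505),(450,460)],(200,180))):
    for p in L: print(n,'front edge',boxf(ray(n,(p[0]/4+o[0],p[1]/4+o[1]),.028)).round(4))
"
```

```text
side c [0.5568 0.133 ] box [ 0.0837 -0.004 ] len [0.053 0.074 0.053 0.071] ang [178.7  85.8  -4.3 -94.1]
scene c [0.556  0.1333] box [ 0.0839 -0.0032] len [0.061 0.073 0.054 0.071] ang [171.1  75.8 -10.4 -98.8]
side front edge [ 0.1391 -0.0473]
side front edge [0.1419 0.0457]
scene front edge [ 0.1378 -0.0519]
scene front edge [0.1455 0.0342]
```

```bash

python3 -m handwheel '[[[0.05,0,0.0013,0.0015,0],[0.05,0,0.0026,0.003,0]]]' | grep -E "force|pos"
python3 -m handwheel '[[[0.05,0,0.0013,0.0015,0],[0.05,0,0.0026,0.003,0]]]' | grep -E "force|pos"
python3 -c "from h import *;s,R=rep();print(boxf(s['eef_pos']))"
```

```text
eef_pos: [0.5469, 0.0749, 0.0162]
force: [-0.7, -0.8, 0.7]
eef_pos: [0.5474, 0.0789, 0.0162]
force: [-0.0, -1.9, 0.1]
t 17.13 pos [0.5474 0.0789 0.0162] q [-0.19  0.58 -0.2  -0.98 -1.14  0.69] tilt 49.5 az 83.7 xax [-0.995  0.104 -0.006] yax [0.063 0.646 0.76 ] zax [ 0.083  0.756 -0.649] F [-0.  -1.9  0.1] w 0.05
[0.02891108 0.0006505 ]
```

```bash

python3 -m handwheel '[[[0.05,0,-0.0065,-0.0076,0],[0.05,0,-0.013,-0.0152,0],[0.05,-0.001,-0.0195,-0.0228,0],[0.05,-0.001,-0.026,-0.0304,0],[0.05,-0.001,-0.0325,-0.038,0],[0.05,-0.001,-0.039,-0.0456,0],[0.05,-0.001,-0.0455,-0.0532,0],[0.05,-0.002,-0.052,-0.0608,0],[0.05,-0.002,-0.0585,-0.0684,0],[0.05,-0.002,-0.065,-0.076,0],[0.05,-0.002,-0.0715,-0.0836,0],[0.05,-0.002,-0.078,-0.091,0],[0.05,-0.002,-0.078,-0.091,0]]]' | grep -E "force"
python3 - <<'E'
from h import *;s,R=rep();print(boxf(s['eef_pos']))
from station import grab_frame
import cv2
for n,(x,y) in dict(scene=(200,180),side=(170,160)).items():
    f=grab_frame(n); cv2.imwrite(f"pics/{n}_full10.png",f)
    cv2.imwrite(f"pics/{n}10.png",cv2.resize(cv2.convertScaleAbs(f[y:y+150,x:x+150],alpha=1.3,beta=0),None,fx=4,fy=4,interpolation=cv2.INTER_CUBIC))
E
```

```text
force: [1.1, -0.2, -0.3]
t 18.22 pos [ 0.5368 -0.0426  0.0158] q [-0.37  0.63 -0.13 -0.88 -1.26  0.75] tilt 49.5 az 83.6 xax [-0.994  0.105 -0.006] yax [0.064 0.647 0.76 ] zax [ 0.084  0.755 -0.65 ] F [ 1.1 -0.2 -0.3] w 0.05
[-0.09299676  0.0006137 ]
```

View pics/side10.png

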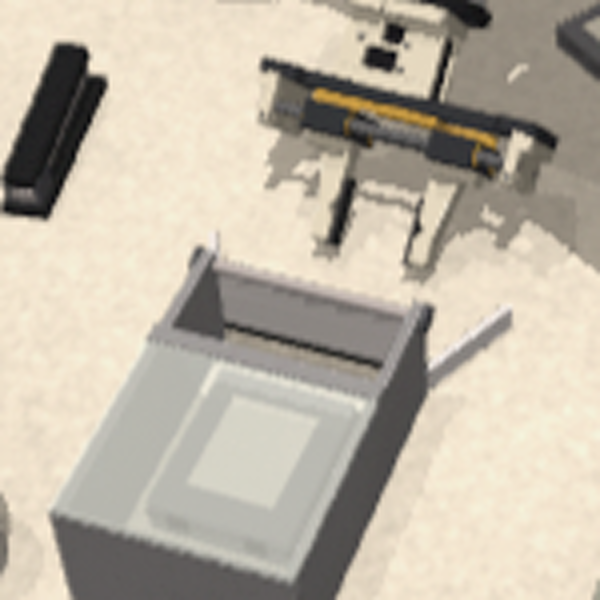

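View pics/scene10.png

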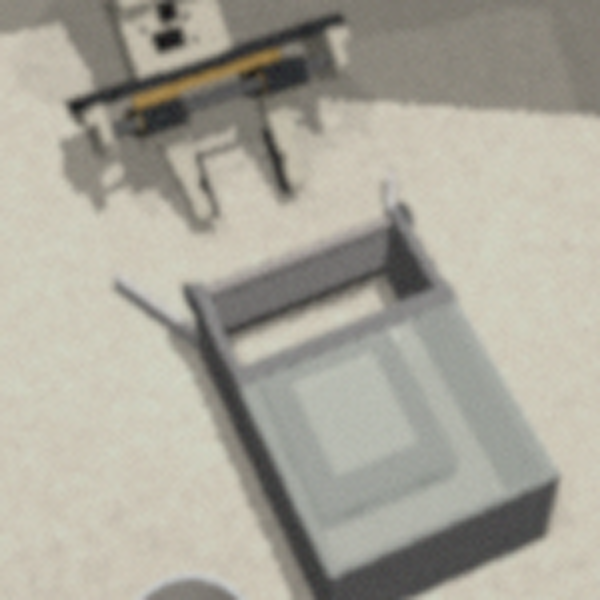

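The flap hangs shut as at the start, with the gap below it visible, and the case lies wholly inside under the roof. I lift clear and check the bystanders before handing in.

```bash

python3 -m handwheel '[[[0.05,0,0.01,-0.02,0],[0.05,0,0.03,-0.045,0],[0.05,0,0.05,-0.07,0],[0.05,0,0.07,-0.09,0],[0.05,0,0.075,-0.1,0],[0.05,0,0.075,-0.1,0],[0.05,0,0.075,-0.1,0]]]' | grep -E "force"
python3 - <<'E'
from h import *;rep()
from station import grab_frame
import cv2
R=dict(scene=dict(mug=(228,322,50,45),stapler=(152,228,38,50),glue=(370,243,22,30),flap=(252,238,60,30)),side=dict(mug=(132,265,42,55),stapler=(168,168,32,48),glue=(316,294,20,36),flap=(220,230,58,30)))
for n in R:
    f=grab_frame(n);cv2.imwrite(f"pics/{n}11.png",f);o=cv2.imread(f"pics/{n}0.png")
    for k,(x,y,w,h) in R[n].items():
        a=cv2.cvtColor(o[y:y+h,x:x+w],6).astype(np.float32);b=cv2.cvtColor(f[y:y+h,x:x+w],6).astype(np.float32)
        print(n,k,"shift",np.round(cv2.phaseCorrelate(a,b)[0],2),"meandiff",np.abs(a-b).mean().round(1))
E
```

```text
force: [-0.5, 0.2, -0.8]
t 18.9 pos [ 0.5334 -0.0676  0.1384] q [-0.4   0.46 -0.06 -0.83 -1.43  0.59] tilt 49.5 az 83.6 xax [-0.994  0.105 -0.008] yax [0.063 0.646 0.761] zax [ 0.085  0.756 -0.649] F [-0.5  0.2 -0.8] w 0.05
scene mug shift [0.01 0.51] meandiff 10.3
scene stapler shift [0.12 0.1 ] meandiff 9.8
scene glue shift [-0.11 -0.03] meandiff 10.8
scene flap shift [-0.1   0.15] meandiff 8.9
side mug shift [ 0.5  -0.02] meandiff 24.9
side stapler shift [-0.04  0.09] meandiff 20.7
side glue shift [0.05 0.03] meandiff 27.6
side flap shift [-0.12  0.02] meandiff 18.8
```

View pics/side11.png

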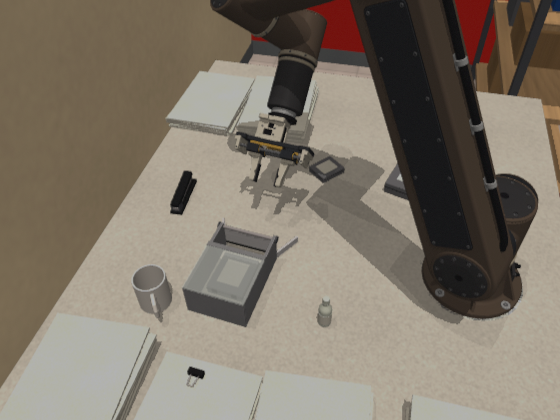

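Side view: the case is under the roof at (233,278) and the flap is shut at (250,243). The mug (152,290), stapler (184,192) and glue (325,312) are where they started, and the arm is clear of everything.

```bash
python3 -c "
from station import arm; print(arm.job_done())"
```

```text
the job is handed in; nothing more can be done
None
```

The case is posted and the job was handed in at about 19 s. **One reading is over a limit:** at t = 3.4 s the wrist force read about 139 N, above the 120 N limit. Nothing was near the arm, and I believe it was the jolt of joint 3 running into its range stop, but the judge may count it. All other readings I took were below about 5 N.

**What I did:**
- **Tilt:** The moves offer no tilt, so I built one up by pushing against the arm's reach limit, ending with the fingers about 49° from vertical.
- **Sideways push:** With the fingers shut, I pushed the middle-sized case sideways onto the box's centre line. It turned slightly too far.
- **Push into the box:** With the fingertips 50 mm apart, I pushed from behind, which squared the case up, then slid it under the flap.
- **Withdrawal:** I drew the fingers straight back out and lifted clear.

**What the last checks showed:**
- **Case:** It lies wholly inside, seen through the clear roof. I estimate its rear end is about 40 mm past the hinge line, against the 30 mm needed. That comes from a picture taken 7 mm before the end of the push plus the last finger travel.
- **Flap:** It hangs shut, at the same place in both views as at the start.
- **Bystanders:** The stapler and glue shifted by about 0.1 pixel in both views. The mug read 0.5 pixel in each, which I take as noise because the arm never went near it.

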